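Lock a hub's cone nut with its jam nut

TASK

Lock the jam nut on the upright wheel hub without losing the adjustment of the brass cone nut below it. Pull the grey cone wrench out of its green pocket by the tail, lay it on the bench and let go, take it again near its balance point, slide its open jaw onto the flats of the cone nut with the handle on the blue brace, against the stop, and let go; then turn the jam nut clockwise (seen from above) until it comes up hard, fully tight, and force it no further. Leave the wrench on the nut, do not let the cone nut turn along, and do not disturb the other things on the bench.

Things in the scene. Friction and masses are not known exactly. Their poses are not given: they have to be found in the camera images.
- wrench: Loose grey steel cone wrench, 232 x 36 x 8 mm, about 0.2 kg. Origin: middle of its underside, within 3 mm of its balance point; x runs along it to the jaw tip (x = +116), z up. Handle 14 mm wide, 6 thick (z 1 to 7) from x = -86 to +75; ring end 30 mm across, x = -116 to -86; jaw head 36 wide, z 1 to 7, from x = +78. Starts flat on the bench, jaw end in the pocket, tail out about 80 mm.
- jaw (a point): Middle of the wrench's jaw slot, at x = +107, z = +4 mm in the wrench's frame; on the nut's axis when the jaw is fully on. The slot is open at the tip and narrows from 17 mm wide at x = +116 to 12 mm at its bottom, x = +95.
- pocket: Fixed green sheet-steel pocket on the bench, a low tunnel 165 mm long (along y), 52 wide (80 with foot flanges), 18 high; inside 46 wide, 15 high, the bench its floor; closed at y = -82, mouth at y = +82 mm. Origin: its centre, on the bench. The wrench comes out only straight along +y.
- hub_fixture: Fixed plate 100 x 270 x 10 mm with the upright aluminium hub (62 mm across, top at z = 58) and the blue brace. Origin on the bench under the hub's axis; y runs from hub to brace, z up. Brace: y = 147 to 187, steel rest 46 mm wide with top at z = 62, stop rising to z = 86 on its +x side. Home for the wrench: origin at x = 0, y = 107, z = 62 mm, its x axis along the fixture's -y.
- cone_flats (a point): On the hub's axis, z = 66 mm in the fixture. The brass cone nut has two upright flats 12.4 mm apart, 20 mm long, along the fixture's y within 4 degrees, from z = 62 (a 30 mm round collar that carries the jaw) to z = 78 mm. The jam nut above is wider, so the jaw must slide on sideways, along the fixture's -y.
- stop (a point): Middle of the stop's face on the brace, x = 9.5, y = 167, z = 66 mm in the fixture. With the jaw on, the handle's edge is within a few mm of it, and leans on it once the jam nut is turned clockwise.
- cone_nut (a joint): Angle (rad) of the cone nut on the axle, positive clockwise from above, 0 at the start, which is the right adjustment. By itself it turns at 0.08 N m, so the jam nut drags it along unless the wrench holds it; with the wrench on and braced it gives 0.1 or so and then stands, and yields more only if the tight jam nut is forced on by more than about 0.1 rad.
- jam_grip (a point): Centre of the steel jam nut: hexagon 26 mm across flats, 22 mm high (z about 78.5 to 100.5 mm), axis vertical, the thin axle (11 mm) rising to z = 112 mm. The point's x axis points square through one flat (marked by a red dot on top); flats repeat every 60 degrees. The point turns with the nut.
- jam_nut (a joint): Angle (rad) of the jam nut relative to the cone nut, positive clockwise from above. Starts at 0 to 0.4; it takes about 0.22 N m to turn, does not turn back by itself, and comes up hard, fully tight, at 1.9: forced on, the torque rises steeply, past 0.5 N m within about 0.1 rad.
- grease_jar: Bystander: grease jar 54 mm across, 70 mm high; origin centre of its underside.
- brake_caliper: Bystander: black brake caliper 30 x 55 x 36 mm; origin centre of its underside.
- sprocket: Bystander: toothed steel sprocket 67 mm across, 9 mm thick, lying flat; origin centre of its underside.
Mind the look-alikes: they are no part of the job. Of the things shaped like the pocket, the green one is meant.

How it is judged (in metres and radians):
On the way, in this order (a step that is already met when the one before it is completed fails the run):
1. the wrench lies on the bench, out of the pocket and let go (y of wrench in the frame of pocket above 0.18 m and height (world z) of jaw below 0.012 m and height (world z) of wrench below 0.008 m and contact force between the fingers and wrench below 0.1 N), for 0.2 s.
2. the jaw is fully on the cone nut's flats, the handle on the brace, the wrench let go (distance between jaw and cone_flats below 0.01 m and angle between the x axis of wrench and the y axis of hub_fixture, either way round below 0.2 rad and contact force between wrench and hub_fixture above 0.05 N and contact force between the fingers and wrench below 0.1 N), for 0.2 s.
3. the jam nut is turned fully tight (value of joint jam_nut above 1.75 rad), for 0.1 s.
At the end, for the whole second after the job is handed in: The jam nut is within 0.15 rad of its hard stop (joint above 1.75), the cone nut is within 0.35 rad of where it was, and the wrench rests with its jaw on the flats (jaw point within 12 mm of the cone_flats point) and its handle along the brace within 0.2 rad (value of joint jam_nut above 1.75 rad and value of joint cone_nut between -0.35 and 0.35 rad and distance between jaw and cone_flats below 0.012 m and angle between the x axis of wrench and the y axis of hub_fixture, either way round below 0.2 rad and linear speed of wrench below 0.02 m/s); the robot touches nothing.
It fails at once if the cone nut turned more than 0.35 rad (20 degrees) from its adjustment (value of joint cone_nut above 0.35 rad or value of joint cone_nut below -0.35 rad).
It fails at once if a bystander (grease jar, brake caliper or sprocket) moved more than 30 mm (distance of any of grease_jar, brake_caliper, sprocket from where it was at the start of the episode above 0.03 m).
It also fails if it takes over 72 s, if anything falls off the work surface, if the arm or the gripper's body presses on something with over 40 N, if the wrist force passes 120 N, or if a joint passes its speed limit or range.

ROBOT

A 6-joint arm with a two-finger parallel gripper is mounted at the origin on a cart in front of the work surface, level with it; the furniture and walls round the work are solid. World frame = base frame: x ahead of the robot, y to its left, z up, the work surface at z = 0. Lengths are in m, angles in degrees, forces in N, time in s.
With the tool pointing down it reaches from about 0.25 to 0.725 m from the base axis. Payload 9.7 kg.
Tool frame: the origin (TCP) lies on the centre line of the jaws, within the pads' length; the fingertips stand bot.nose_length ahead of it and the grasp point (between the pads) lies 11 mm behind it (bot.nose_length is the distance from the TCP to the fingertips, in m); z points along the fingers, y is the line along which they close (so a half turn about z gives the same grasp; the last joint's range is limited). The gripper opens to 85 mm and grips with 20 to 120 N. Pads are 22 mm wide; open, the fingers measure 114 mm over their backs; the gripper's body (76 mm by 85 mm) begins 54 mm behind the grasp point. The pads swing forward as they close: fully open they stand 13 mm farther back than shut.
Start: joints at [73.568, 4.979, 10.078, 95.1, 0, 90], TCP at [0.156, 0.528, 0.239] pointing down, gripper open.
Joint ranges: [-179.16, 179.16], [-48.56, 103.87], [-65.8, 70.77], [-126.05, 130.52], [-82.76, 87.17], [-180, 180]. Speed limits (degrees/s): [127.2, 127.2, 147.25, 180, 180, 180].

INTERFACE

Orientations are given as [roll, pitch, yaw] about the fixed x, y, z axes, in that order (R = Rz(yaw) Ry(pitch) Rx(roll)).
In Python, from workcell import bot gives the robot as it stands. The module is installed in compiled form; this text tells all that it offers.
- The arm moves only by the shell command python3 -m inch 'ROWS' [OPENING] [FORCE]. ROWS is JSON, a list of rows, each a list of 4 numbers: the shift along the world's x, y, z in cm, then the turn about the world's z in degrees. A call has exactly 8 rows; each row is the pose to reach, as a shift and turn from the pose commanded when the call began; what a row does not reach only later rows make up. A row lasts 1/8 s, in which the tool goes at most 62.5 mm and 10.7 degrees, less where a joint would pass 70% of its speed; a pose out of reach is approached as far as the arm can. A call with a gripper value outside its range is refused whole. OPENING is the finger opening in cm, from 0 to 8.54, set as the call begins (- or left out, the last holds). The fingers move at their own pace and stop on an object; FORCE is the grip in N (left out, the last holds). Time passes only in rows, so rows that repeat a pose let the fingers close, or fill a call up. It gives the time, the measured TCP pose, the force, the opening and the grip force at its end, in the units of the state.
- bot.get_obs(): the state, without advancing time (a new reading comes with each control period).
- bot.camera(name): name is "side" or "top"; returns a dict with "img" (400x640x3 uint8, red, green, blue), "fovy" (degrees; the focal length in pixels is half the picture's height over the tangent of half this angle, whatever the lens; pixels are square), "cx", "cy" (the principal point, pixels), "R" (3x3) and "t" (3): a world point X has camera coordinates R X + t. Camera axes: x right, y down, z forward; pixel columns grow to the right and rows downward; lengths in m; the calibration is good to about 2 mm. A picture is of the moment at which its call begins. There is no depth.
- bot.job_done(): hands the job in; it is judged then, once.
Trained networks look in a picture, given as the dict that the camera call returned (one of the last four; its "shot" number tells which), for a name from the list of things; names that differ only in an ending like _2 or _b are one class to them, and where a whole thing is asked for, a point or a joint stands for the part that bears it (a point fixed in the world has none). Each returns a list of dicts, best first, with "score" (0 to 1); they miss things now and then, are a little off and sometimes report something else, mostly with a low value. They report only what shows in the picture. A call takes as long as a camera call. They do not tell look-alikes from the thing itself.
- bot.find_in(thing, picture): "point" ([column, row] in pixels, amid what is visible of it).
- bot.landmark_of(thing, picture): "point" ([column, row] in pixels: a listed point, or the origin of a listed thing).
The state is a dict: "time": time; "q": joint angles; "qd": joint speeds; "joint_efforts": joint torques, N m; "ee_pos": TCP position; "tcp_rot": TCP orientation; "wrist_force": force on the tool from outside, world axes, zero at the start; "torque": the same for the moment, N m; "opening": finger opening in m; "grasp_force": force on a finger pad.
Only numpy, scipy, OpenCV 4.12 (cv2) and the standard library are available. Lean on these libraries where they do the work, as an engineer would, in place of code of your own. Each camera call takes 0.05 s, during which the arm holds its last target. There are 200 camera calls.

## Working session

There is one attempt and no reset: what is moved stays moved. The work goes in short steps, Python scripts to look and compute and a shell command to move; the robot and the scene stay as the last step left them, time stands still between calls to the robot, and variables do not carry over. Pictures are saved under pics/ and viewed, at most 10 in all, crops included, and the job is handed in when it is done.

```bash
mkdir -p pics
cat > h.py <<'E'
import numpy as np,cv2
from workcell import bot
def ray(c,p):
    f=200/np.tan(np.radians(c["fovy"])/2); R=np.array(c["R"]);t=np.array(c["t"])
    d=R.T@np.array([(p[0]-c["cx"])/f,(p[1]-c["cy"])/f,1]); return -R.T@t,d
def onz(c,p,z):
    o,d=ray(c,p); return o+d*(z-o[2])/d[2]
def proj(c,X):
    f=200/np.tan(np.radians(c["fovy"])/2); v=np.array(c["R"])@np.array(X)+np.array(c["t"])
    return np.array([c["cx"]+f*v[0]/v[2],c["cy"]+f*v[1]/v[2]])
def save(c,n,box=None,k=1):
    im=np.array(c["img"])[:,:,::-1]
    if box: im=im[box[1]:box[3],box[0]:box[2]]
    cv2.imwrite("pics/"+n,cv2.resize(im,None,fx=k,fy=k,interpolation=cv2.INTER_CUBIC))
E
python3 - <<'E'
from h import *
t=bot.camera("top"); s=bot.camera("side")
im=np.vstack([t["img"],s["img"]])[:,:,::-1]
cv2.imwrite("pics/a.png",cv2.resize(im,(480,600),interpolation=cv2.INTER_AREA)) if 0 else None
save(t,"top.png",None,1.25); save(s,"side.png",None,1.25)
for n in ["wrench","jaw","pocket","hub_fixture","cone_flats","stop","jam_grip","grease_jar","brake_caliper","sprocket"]:
    for c,l in((t,"top"),(s,"side")):
        print(n,l,[(np.round(d["point"]).tolist(),round(d["score"],2)) for d in bot.landmark_of(n,c)[:3]])
print(-np.array(t["R"]).T@t["t"],-np.array(s["R"]).T@s["t"],bot.nose_length,bot.get_obs()["tcp_rot"])
E
```

```text
wrench top [([381.0, 230.0], 0.52), ([212.0, 220.0], 0.21)]
wrench side []
jaw top []
jaw side []
pocket top [([399.0, 233.0], 0.78), ([427.0, 164.0], 0.7)]
pocket side [([306.0, 312.0], 0.89), ([430.0, 334.0], 0.8), ([316.0, 172.0], 0.41)]
hub_fixture top [([324.0, 186.0], 0.72)]
hub_fixture side [([335.0, 221.0], 0.56)]
cone_flats top [([320.0, 184.0], 0.69)]
cone_flats side [([339.0, 202.0], 0.59)]
stop top [([276.0, 185.0], 0.97), ([397.0, 232.0], 0.51)]
stop side [([318.0, 169.0], 0.56)]
jam_grip top [([324.0, 184.0], 0.58)]
jam_grip side [([336.0, 198.0], 0.54)]
grease_jar top [([389.0, 187.0], 0.53)]
grease_jar side [([368.0, 294.0], 0.83)]
brake_caliper top [([381.0, 230.0], 0.71), ([370.0, 181.0], 0.64), ([324.0, 183.0], 0.4)]
brake_caliper side [([362.0, 262.0], 0.8)]
sprocket top [([209.0, 222.0], 0.56)]
sprocket side [([266.0, 145.0], 0.58)]
[ 0.44786801 -0.01678616  1.60536449] [ 0.29042285 -0.81067431  0.85963744] 0.008 [-1.79999650e+02 -1.31548020e-03  1.63566076e+02]
```

View pics/top.png

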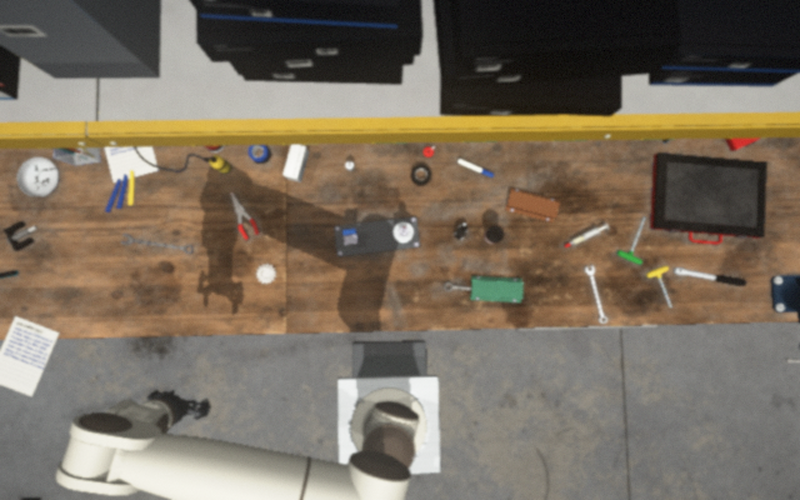

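View pics/side.png

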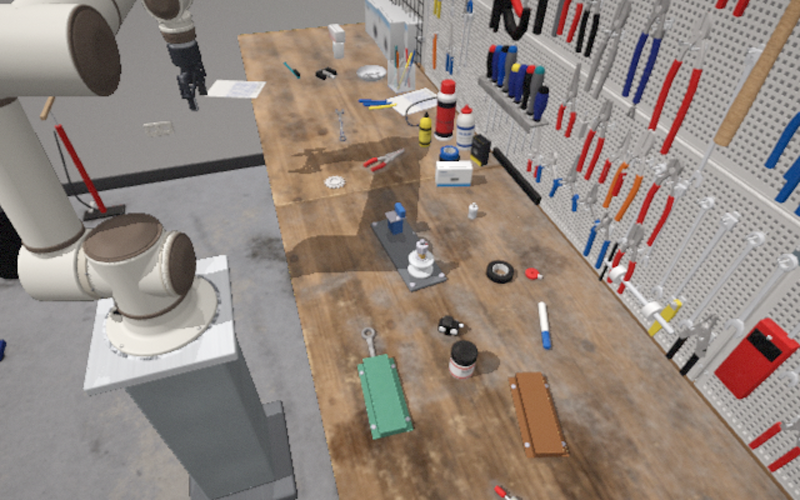

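The top view shows two pocket shapes: green at about (399,233) and brown at about (427,164) in full-resolution pixels. I take the green one, because it matches the named colour and the grey wrench ring sticks out of it at about (362,229). The hub is at about (322,185), with the blue brace to its left at about (280,190). I'll confirm this in a crop.

Run:
```python
from h import *
from scipy.optimize import least_squares
t=bot.camera("top"); s=bot.camera("side")
a=cv2.resize(np.array(t["img"])[165:255,255:435,::-1],None,fx=4.4,fy=4.4,interpolation=cv2.INTER_CUBIC)[:,:792]
cv2.imwrite("pics/b.png",a)
b=np.array(s["img"])[155:355,270:430,::-1]; cv2.imwrite("pics/c.png",cv2.resize(b,None,fx=3,fy=3,interpolation=cv2.INTER_CUBIC))
for n,zz in [("wrench",0),("pocket",0),("hub_fixture",0),("cone_flats",.066),("stop",.066),("jam_grip",.0895),("grease_jar",0),("brake_caliper",0),("sprocket",0)]:
    for c,l in((t,"top"),(s,"side")):
        print(n,l,[(np.round(d["point"],1).tolist(),round(d["score"],2),onz(c,d["point"],zz)[:2].round(4).tolist()) for d in bot.landmark_of(n,c)[:3]])
```

```text
wrench top [([382.1, 231.5], 0.65, [0.4244, -0.2995])]
wrench side []
pocket top [([426.0, 163.4], 0.81, [0.699, -0.4892]), ([396.1, 231.6], 0.74, [0.4228, -0.3563])]
pocket side [([306.3, 313.8], 0.84, [0.4259, -0.346]), ([430.9, 332.1], 0.77, [0.7011, -0.4845])]
hub_fixture top [([321.4, 185.4], 0.73, [0.6162, -0.058])]
hub_fixture side [([333.7, 217.6], 0.88, [0.6058, -0.0517]), ([367.6, 293.6], 0.23, [0.5971, -0.3387])]
cone_flats top [([322.4, 184.5], 0.93, [0.6128, -0.0602])]
cone_flats side [([339.6, 203.9], 0.68, [0.6182, -0.0614]), ([366.5, 292.5], 0.2, [0.5722, -0.3713])]
stop top [([277.5, 186.2], 0.64, [0.6093, 0.1144])]
stop side [([316.1, 171.4], 0.69, [0.5978, 0.1068])]
jam_grip top [([326.0, 182.0], 0.56, [0.6196, -0.0736])]
jam_grip side [([336.7, 196.0], 0.64, [0.6121, -0.0491])]
grease_jar top [([389.3, 187.5], 0.64, [0.6025, -0.3347])]
grease_jar side [([369.0, 294.1], 0.95, [0.6, -0.3412])]
brake_caliper top [([368.5, 185.7], 0.38, [0.6115, -0.2498])]
brake_caliper side [([360.3, 262.3], 0.47, [0.6183, -0.2385])]
sprocket top [([212.6, 220.7], 0.49, [0.482, 0.3816])]
sprocket side [([268.7, 146.8], 0.54, [0.4939, 0.3798])]
```

View pics/b.png

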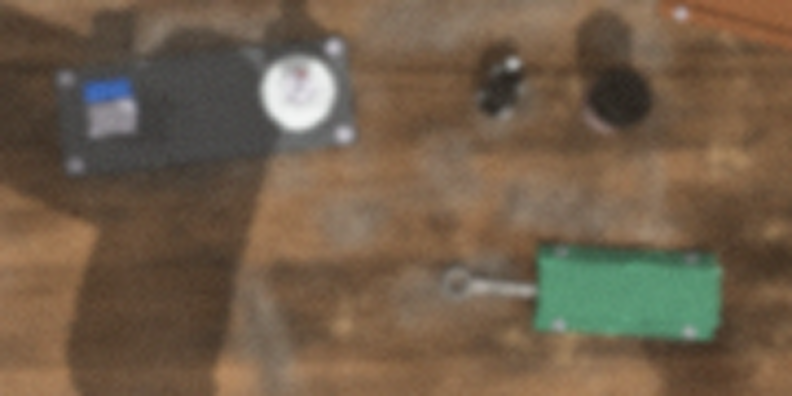

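View pics/c.png

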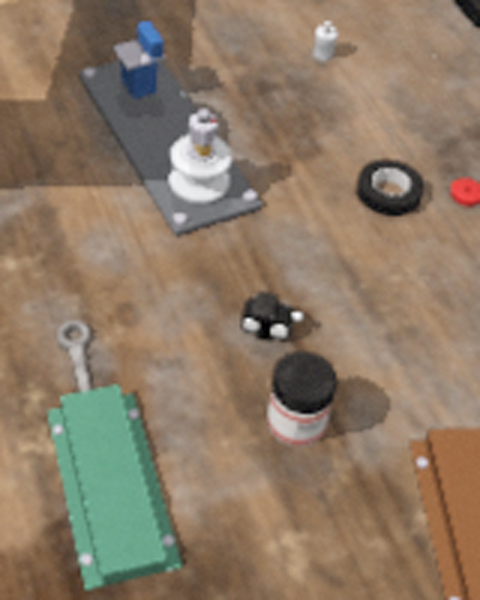

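The crops confirm the green pocket: its body is at crop pixels (537–720, 245–340), and the wrench ring and handle come out at (458,284)–(535,292). The brown look-alike is a separate block at the right edge. The fixture has its brace towards world +y with the blue stop on its +x side, and the red dot is at about (301,72). Next I'll work out poses by segmentation.

Run:
```python
from h import *
t=bot.camera("top"); s=bot.camera("side")
o=lambda u,v:(u/4.4-.5+.5/4.4+255,v/4.4-.5+.5/4.4+165)
hsv=cv2.cvtColor(np.array(t["img"]),cv2.COLOR_RGB2HSV)
m=cv2.inRange(hsv,(65,70,40),(95,255,255)); m[:215]=0;m[250:]=0;m[:,:370]=0;m[:,430:]=0
P=[onz(t,(x,y),.012)[:2] for y,x in np.argwhere(m)]
(r)=cv2.minAreaRect((np.array(P)*1000).astype(np.float32)); print("pocket rect",r,len(P))
sc=[onz(t,o(*p),.01)[:2] for p in[(66,78),(334,47),(344,134),(76,165)]]
print("plate screws",np.round(sc,4).tolist())
for a,b in((0,1),(3,2)):
    d=sc[a]-sc[b]; print("fixture y heading",np.degrees(np.arctan2(d[1],d[0])))
m=(hsv[:,:,1]<70)&(hsv[:,:,2]>150); m[:170]=0;m[205:]=0;m[:,:308]=0;m[:,335:]=0
q=np.argwhere(m); print("hub disc",len(q),onz(t,q.mean(0)[::-1],.058))
print("dot",onz(t,o(301,72),.1005))
print("ring,handle",onz(t,o(458,284),.004),onz(t,o(535,292),.004))
# side
so=lambda u,v:(u/3-.33+270,v/3-.33+155)
print("side ring/handle at mouth",onz(s,so(74,335),.004),onz(s,so(85,388),.004))
print("side cone",onz(s,so(204,149),.07),"jamtop",onz(s,so(204,120),.1005),"dot",onz(s,so(212,120),.1005))
print("side plate screws",[onz(s,so(*p),.012)[:2].round(4).tolist() for p in[(90,72),(250,195),(180,217)]])
print("pocket screws side",[onz(s,so(*p),.002)[:2].round(4).tolist() for p in[(57,429),(133,412),(168,540),(86,559)]])
print("pocket screws top",[onz(t,o(*p),.002)[:2].round(4).tolist() for p in[(559,325),(562,252),(692,258),(689,331)]])
```

```text
pocket rect ((424.24139404296875, -357.40277099609375), (163.8051300048828, 72.26897430419922), 85.2614974975586) 691
plate screws [[0.6314, 0.1506], [0.6556, -0.0955], [0.5752, -0.1028], [0.5515, 0.1425]]
fixture y heading 95.60860347455638
fixture y heading 95.51855836176199
hub disc 234 [ 0.60819774 -0.06279744  0.058     ]
dot [ 0.62252349 -0.06192038  0.1005    ]
ring,handle [ 0.43587257 -0.20447602  0.004     ] [ 0.42707876 -0.27499274  0.004     ]
side ring/handle at mouth [ 0.43579072 -0.19893864  0.004     ] [ 0.42962684 -0.25756684  0.004     ]
side cone [ 0.61030094 -0.06518558  0.07      ] jamtop [ 0.61223505 -0.05537988  0.1005    ] dot [ 0.61982053 -0.05772865  0.1005    ]
side plate screws [[0.552, 0.1483], [0.6557, -0.0885], [0.5762, -0.0958]]
pocket screws side [[0.3953, -0.2891], [0.4633, -0.2927], [0.4541, -0.4142], [0.3869, -0.4095]]
pocket screws top [[0.3965, -0.2965], [0.4632, -0.3014], [0.4552, -0.4213], [0.3884, -0.416]]
```

```bash
python3 -m inch '[[2,-5.6,0,-9.7],[4,-11.2,0,-19.4],[6,-16.8,0,-29.1],[8,-22.4,0,-38.8],[10,-28,0,-48.5],[12,-33.6,0,-58.2],[14,-39.2,0,-67.9],[16,-44.8,0,-77.6]]' 6; python3 -m inch '[[2,-5.6,0,0],[4,-11.2,0,0],[6,-16.8,-1,0],[8,-22.4,-3,0],[10,-27.5,-6,0],[11.6,-32.2,-10,0],[11.6,-32.2,-14,0],[11.6,-32.2,-14,0]]' 5
python3 - <<'E'
from h import *
t=bot.camera("top"); s=bot.camera("side")
g=bot.get_obs(); print(g["ee_pos"],g["tcp_rot"],g["q"])
p=proj(t,g["ee_pos"]); p2=proj(s,g["ee_pos"]); print(p,p2)
a=cv2.resize(np.array(t["img"])[200:270,330:430,::-1],None,fx=4,fy=4,interpolation=cv2.INTER_CUBIC)
b=cv2.resize(np.array(s["img"])[200:340,240:360,::-1],None,fx=3,fy=3,interpolation=cv2.INTER_CUBIC)
k=np.zeros((420,770,3),np.uint8); k[:280,:400]=a;k[:,405:765]=b; cv2.imwrite("pics/d.png",k)
E
```

```text
time: 3.2
ee_pos: [0.3158, 0.0778, 0.2396]
tcp_rot: [179.9, -0.0, 85.7]
wrist_force: [2.6, 0.7, -0.0]
opening: 0.0601
grasp_force: 0.0
time: 4.2
ee_pos: [0.4298, -0.2419, 0.0964]
tcp_rot: [-179.7, -0.1, 85.9]
wrist_force: [-0.5, -0.1, 0.5]
opening: 0.0496
grasp_force: 0.0
[ 0.43173144 -0.24229216  0.10058451] [1.79966013e+02 1.46550002e-02 8.59840045e+01] [-2.93023010e+01 -3.00862346e+00 -1.33520980e+01  7.96195348e+01
  1.26662720e-03  6.47136906e+01]
[371.67361174 230.17320919] [296.31886738 257.19538653]
```

View pics/d.png

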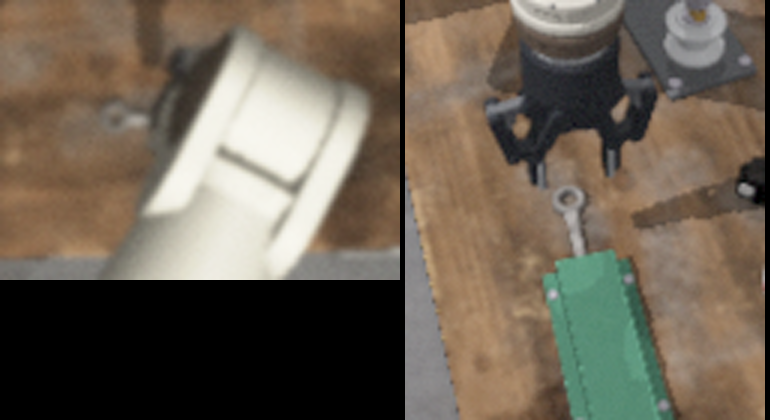

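The side crop shows the open fingertips at (541,183) and (612,170). The wrench ring is just below at (569,200), with the handle running to the pocket mouth, so I can descend and grip.

```bash
python3 -m inch '[[0,0,-3,0],[0,0,-6,0],[0,0,-8,0],[0,0,-8.9,0],[0,0,-8.9,0],[0,0,-8.9,0],[0,0,-8.9,0],[0,0,-8.9,0]]' 5; python3 -m inch '[[0,0,0,0],[0,0,0,0],[0,0,0,0],[0,0,0,0],[0,0,0,0],[0,0,0,0],[0,0,0,0],[0,0,0,0]]' 0.5 50
```

```text
time: 5.3
ee_pos: [0.4318, -0.2426, 0.0107]
tcp_rot: [180.0, 0.0, 86.0]
wrist_force: [0.1, 0.3, -1.3]
opening: 0.0497
grasp_force: 0.0
time: 6.3
ee_pos: [0.4316, -0.2425, 0.0104]
tcp_rot: [180.0, 0.0, 86.0]
wrist_force: [-1.1, 0.8, 5.0]
opening: 0.0111
grasp_force: 49.3
```

```bash
python3 -m inch '[[0.07,1,0.1,0],[0.21,3,0.1,0],[0.38,5.5,0.1,0],[0.56,8,0.1,0],[0.73,10.5,0.1,0],[0.91,13,0.1,0],[1.08,15.5,0.1,0],[1.19,17,0.1,0]]'
python3 - <<'E'
from h import *
g=bot.get_obs(); print(g["opening"],g["grasp_force"],g["wrist_force"])
s=bot.camera("side"); t=bot.camera("top")
b=cv2.resize(np.array(s["img"])[120:340,230:370,::-1],None,fx=2.6,fy=2.6,interpolation=cv2.INTER_CUBIC)
cv2.imwrite("pics/e.png",b)
E
```

```text
time: 7.3
ee_pos: [0.443, -0.0711, 0.0108]
tcp_rot: [-179.9, -0.0, 86.0]
wrist_force: [1.0, -0.3, -1.6]
opening: 0.0113
grasp_force: 48.7
0.011299053229247232 48.7258320429828 [ 0.95298755 -0.26929309 -1.62712601]
```

View pics/e.png

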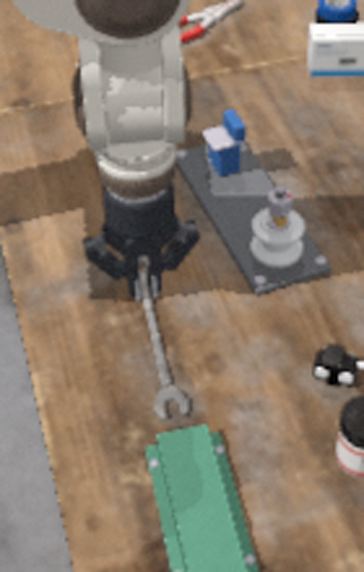

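The wrench is fully out. Its jaw is at about (173,402) in the crop, clear of the pocket mouth at about (185,428). Next I lay it down, let go and locate it.

```bash
python3 -m inch '[[0,0,-0.1,0],[0,0,-0.1,0],[0,0,-0.1,0],[0,0,-0.1,0],[0,0,-0.1,0],[0,0,-0.1,0],[0,0,-0.1,0],[0,0,-0.1,0]]' 4; python3 -m inch '[[0,0,0,0],[0,0,2,0],[0,0,6,0],[0,0,10,0],[0,4,14,0],[0,8,14,0],[0,12,14,0],[0,12,14,0]]'
cat > loc.py <<'E'
from h import *
s=bot.camera("side"); t=bot.camera("top")
g=bot.get_obs(); print(g["ee_pos"],g["opening"],g["wrist_force"])
for n,z in(("wrench",0),("jaw",.004),("pocket",0)):
  for c,l in((t,"top"),(s,"side")):
    print(n,l,[(np.round(d["point"],1).tolist(),round(d["score"],2),onz(c,d["point"],z)[:2].round(4).tolist()) for d in bot.landmark_of(n,c)[:3]])
a=cv2.resize(np.array(t["img"])[195:255,310:400,::-1],None,fx=4,fy=4,interpolation=cv2.INTER_CUBIC)
b=cv2.resize(np.array(s["img"])[190:290,260:330,::-1],None,fx=5,fy=5,interpolation=cv2.INTER_CUBIC)
k=np.zeros((500,715,3),np.uint8); k[:240,:360]=a;k[:,365:]=b; cv2.imwrite("pics/f.png",k)
E
python3 loc.py
```

```text
time: 8.4
ee_pos: [0.4435, -0.0725, 0.0103]
tcp_rot: [180.0, 0.0, 86.0]
wrist_force: [-0.4, 0.2, 0.5]
opening: 0.0399
grasp_force: 0.0
time: 9.4
ee_pos: [0.4434, 0.0494, 0.1503]
tcp_rot: [180.0, -0.0, 86.2]
wrist_force: [-0.6, -1.0, 0.1]
opening: 0.0401
grasp_force: 0.0
[0.44339272 0.04759013 0.15020742] 0.039959377302446863 [-0.06097426 -0.05607944  0.0627416 ]
wrench top [([338.0, 228.5], 0.63, [0.4403, -0.1213]), ([215.8, 221.7], 0.25, [0.4777, 0.3688])]
wrench side [([289.5, 246.2], 0.75, [0.4423, -0.1222])]
jaw top [([369.9, 230.2], 0.7, [0.4307, -0.2496]), ([370.2, 185.8], 0.42, [0.6105, -0.2562])]
jaw side [([295.1, 276.8], 0.53, [0.4284, -0.2331])]
pocket top [([395.2, 231.1], 0.94, [0.4249, -0.3527]), ([425.4, 164.0], 0.94, [0.6966, -0.4866])]
pocket side [([431.9, 333.3], 0.81, [0.7018, -0.488]), ([306.1, 315.8], 0.65, [0.4239, -0.3512])]
```

View pics/f.png

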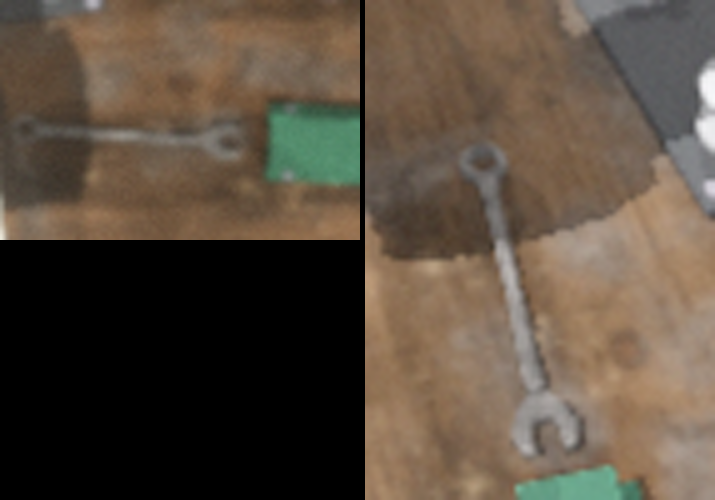

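The wrench lies free on the bench. In the side crop its ring is at (483,161) and its jaw tip at (549,450); in the top crop they are at (24,127) and (243,141).

Run:
```python
from h import *
s=bot.camera("side"); t=bot.camera("top")
for c,a,b in((s,(283.3,221.8),(296.5,279.6)),(t,(315.7,226.4),(370.4,229.9))):
    A=onz(c,a,.004)[:2];B=onz(c,b,.004)[:2];d=A-B;L=np.linalg.norm(d)
    print(A,B,L,"should be 217; heading",np.degrees(np.arctan2(d[1],d[0])),"origin",B+d/L*.116,A-d/L*.101)
```

```text
[ 0.44852596 -0.02560707] [ 0.42959883 -0.24291396] 0.21812959571681312 should be 217; heading 85.02217809637791 origin [ 0.43966416 -0.12735147] [ 0.43976218 -0.12622614]
[ 0.45057547 -0.03145921] [ 0.43190185 -0.2516494 ] 0.22098060053582835 should be 217; heading 85.152529022201 origin [ 0.44170425 -0.13606431] [ 0.44204062 -0.13209795]
```

```bash
python3 -m inch '[[-0.2,-5,0,-1],[-0.3,-10,-2,-1],[-0.4,-15,-5,-1],[-0.5,-18.3,-9,-1],[-0.5,-18.3,-12.5,-1],[-0.5,-18.3,-13.9,-1],[-0.5,-18.3,-13.9,-1],[-0.5,-18.3,-13.9,-1]]' 4; python3 -m inch '[[0,0,0,0],[0,0,0,0],[0,0,0,0],[0,0,0,0],[0,0,0,0],[0,0,0,0],[0,0,0,0],[0,0,0,0]]' 0.5 60;  python3 -m inch '[[0,0,1,0],[0,0,3,0],[0,0,5,3],[0,0,7,7],[0,0,9,10.5],[0,0,11,10.5],[0,0,12,10.5],[0,0,12,10.5]]'
```

```text
time: 10.9
ee_pos: [0.4394, -0.1354, 0.0128]
tcp_rot: [179.9, 0.0, 85.0]
wrist_force: [0.8, 0.3, 0.2]
opening: 0.0399
grasp_force: 0.0
time: 11.9
ee_pos: [0.4392, -0.1354, 0.0124]
tcp_rot: [179.9, 0.0, 85.0]
wrist_force: [-0.6, 0.6, 6.2]
opening: 0.0078
grasp_force: 58.3
time: 12.9
ee_pos: [0.4387, -0.1356, 0.1318]
tcp_rot: [179.9, 0.0, 95.5]
wrist_force: [-0.7, -0.7, -2.4]
opening: 0.0078
grasp_force: 57.5
```

```bash
python3 -m inch '[[0,4,0,0],[0,9,0,0],[1,14,0,0],[4,18,0,0],[8,21,0,0],[12,23.5,0,0],[15.7,23.5,0,0],[15.7,23.5,0,0]]'
cat > v.py <<'E'
from h import *
import sys
s=bot.camera("side"); t=bot.camera("top")
g=bot.get_obs(); print(np.round(g["ee_pos"],4),g["tcp_rot"],g["opening"],g["wrist_force"])
for n in("wrench","jaw","cone_flats","jam_grip"):
  for c,l in((t,"top"),(s,"side")):
    print(n,l,[(np.round(d["point"],1).tolist(),round(d["score"],2)) for d in bot.landmark_of(n,c)[:2]])
a=cv2.resize(np.array(t["img"])[150:220,260:350,::-1],None,fx=4,fy=4,interpolation=cv2.INTER_CUBIC)
b=cv2.resize(np.array(s["img"])[140:240,290:370,::-1],None,fx=5,fy=5,interpolation=cv2.INTER_CUBIC)
k=np.zeros((500,765,3),np.uint8); k[:280,:360]=a;k[:,365:]=b; cv2.imwrite("pics/"+sys.argv[1],k)
E
python3 v.py g.png
```

```text
time: 13.9
ee_pos: [0.5965, 0.0998, 0.1287]
tcp_rot: [-179.8, 0.0, 95.5]
wrist_force: [-1.0, -0.5, -2.3]
opening: 0.0083
grasp_force: 58.0
[0.5949 0.0994 0.1298] [-1.79845147e+02  1.11758880e-02  9.54608329e+01] 0.007642900541641556 [ 1.32526624e-03 -1.70633989e+00 -2.06985608e+00]
wrench top []
wrench side [([312.5, 158.6], 0.57)]
jaw top [([307.3, 183.3], 0.55), ([319.4, 184.1], 0.31)]
jaw side [([331.5, 178.1], 0.57)]
cone_flats top [([321.2, 183.9], 0.81)]
cone_flats side [([339.0, 201.7], 0.77)]
jam_grip top [([328.3, 181.6], 0.4), ([307.9, 185.2], 0.19)]
jam_grip side [([336.3, 197.4], 0.43)]
```

View pics/g.png

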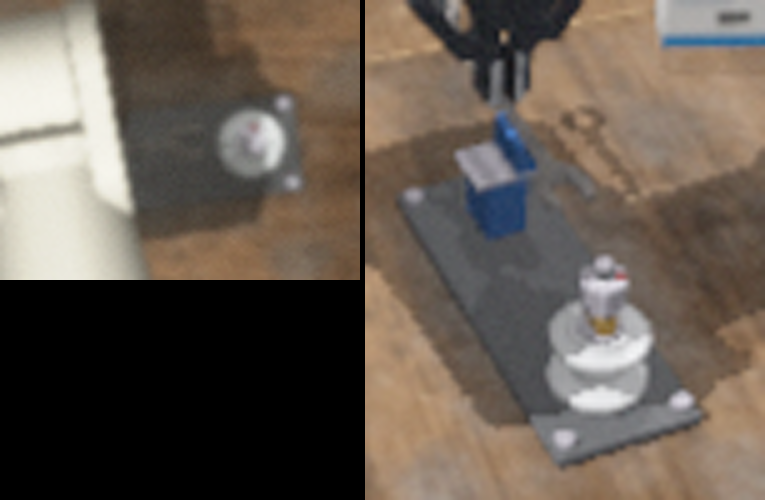

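The view is ambiguous. The fingers are at (505,90), a wrench shadow is at (580–635, 110–195), and there is a faint grey piece at (575–597, 165–195). I'll compare this with the predicted outline.

Run:
```python
from h import *
s=bot.camera("side")
g=bot.get_obs();T=np.array(g["ee_pos"]); y=np.array([-.0958,.9954,0])
print(g["wrist_force"],g["torque"])
im=np.array(s["img"])[:,:,::-1]; k=5; big=cv2.resize(im[140:240,270:390],None,fx=k,fy=k,interpolation=cv2.INTER_CUBIC)
raw=big.copy()
for d in(-.11,-.1,-.09,-.05,0,.05,.121):
    p=proj(s,T+y*d+[0,0,-.008]); q=(int((p[0]-270+.5)*k),int((p[1]-140+.5)*k)); print(d,p.round(1)); cv2.circle(big,q,3,(0,0,255),-1)
cv2.imwrite("pics/i.png",big)
```

```text
[-0.08674813 -0.13300317 -3.37605179] [-0.02776781  0.03783969  0.01826474]
-0.11 [330.9 179.7]
-0.1 [329.5 177.7]
-0.09 [328.1 175.7]
-0.05 [322.7 168.1]
0 [316.3 159. ]
0.05 [310.2 150.4]
0.121 [302.2 138.9]
```

View pics/i.png

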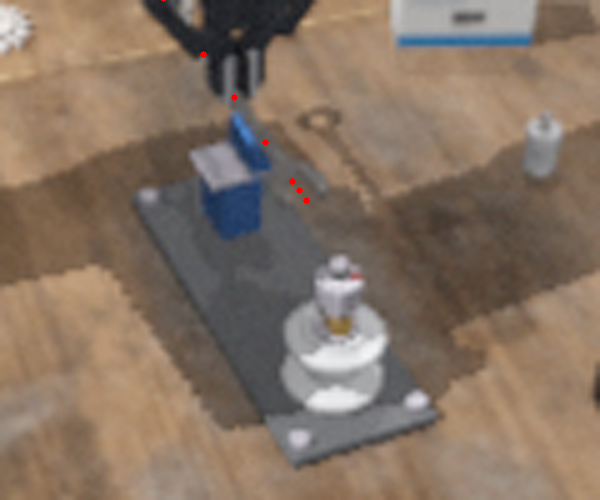

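The thin grey strip from (270,150) to (325,192) is the wrench head seen edge-on. The pads gripped only the top of the handle and rolled it upright, which explains the 7.8 mm opening. I'll lay it down on clear bench in front of the fixture and regrip it lower.

```bash
python3 -m inch '[[-4,0,0,0],[-9,0,0,0],[-14,0,-2,0],[-15.7,0,-5,0],[-15.7,0,-8,0],[-15.7,0,-9,0],[-15.7,0,-9.5,0],[-15.7,0,-9.5,0]]'; python3 -m inch '[[0,0,-0.2,0],[0,0,-0.4,0],[0,0,-0.6,0],[0,0,-0.8,0],[0,0,-0.8,0],[0,0,-0.8,0],[0,0,-0.8,0],[0,0,-0.8,0]]'
```

```text
time: 15.45
ee_pos: [0.439, 0.0996, 0.0369]
tcp_rot: [180.0, -0.0, 95.5]
wrist_force: [-0.2, -0.3, -1.2]
opening: 0.0076
grasp_force: 58.3
time: 16.45
ee_pos: [0.4385, 0.0995, 0.0284]
tcp_rot: [180.0, 0.0, 95.5]
wrist_force: [-0.1, 0.4, -2.8]
opening: 0.0076
grasp_force: 58.3
```

```bash
python3 -m inch '[[0,0,-0.2,0],[0,0,-0.4,0],[0,0,-0.4,0],[0,0,-0.4,0],[0,0,-0.4,0],[0,0,-0.4,0],[0,0,-0.4,0],[0,0,-0.4,0]]'
```

```text
time: 17.45
ee_pos: [0.4385, 0.0995, 0.0243]
tcp_rot: [-180.0, 0.0, 95.5]
wrist_force: [0.4, 0.8, -1.8]
opening: 0.0079
grasp_force: 58.3
```

```bash
python3 -m inch '[[0,0,-0.2,0],[0,0,-0.4,0],[0,0,-0.6,0],[0,0,-0.6,0],[0,0,-0.6,0],[0,0,-0.6,0],[0,0,-0.6,0],[0,0,-0.6,0]]'
```

```text
time: 18.45
ee_pos: [0.4385, 0.0996, 0.0183]
tcp_rot: [180.0, -0.0, 95.5]
wrist_force: [-0.5, -0.1, -3.0]
opening: 0.0081
grasp_force: 58.3
```

```bash
python3 -m inch '[[0,0,-0.1,0],[0,0,-0.2,0],[0,0,-0.3,0],[0,0,-0.3,0],[0,0,-0.3,0],[0,0,-0.3,0],[0,0,-0.3,0],[0,0,-0.3,0]]'
python3 - <<'E'
from h import *
s=bot.camera("side"); save(s,"j.png",(255,130,335,230),5)
E
```

```text
time: 19.45
ee_pos: [0.4385, 0.0995, 0.0153]
tcp_rot: [-180.0, -0.0, 95.5]
wrist_force: [-0.0, -0.2, -2.6]
opening: 0.0082
grasp_force: 58.3
```

View pics/j.png

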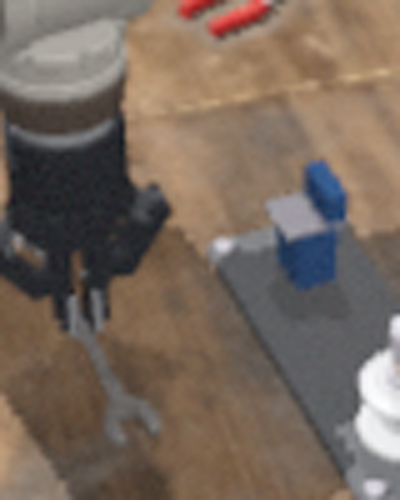

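The side crop shows the forked jaw at (118,435) and (152,425), below the fingers at (80,320). So the wrench is not fully on edge; I'll work out its roll from those prong positions.

Run:
```python
from h import *
s=bot.camera("side"); T=np.array([.4385,.0995,.0])
y=np.array([-.0958,.9954,0]);x=np.array([.9954,.0958,0]);z=np.array([0,0,1])
for r in(-90,-70,-50,-30,-15,0,15,30,50,70,90):
    a=np.radians(r); u=x*np.cos(a)+z*np.sin(a)
    for h in(.004,.015):
      c=T+z*h-y*.107
      l=proj(s,c-u*.0125);R=proj(s,c+u*.0125); print(r,h,l.round(1),R.round(1),(R-l).round(1))
print("seen (278.2,216.6) (285,214.6)  diff 6.8,-2.0")
print(bot.get_obs()["torque"],bot.get_obs()["wrist_force"])
```

```text
-90 0.004 [281.7 214.9] [282.1 220.4] [0.4 5.5]
-90 0.015 [281.5 212.4] [281.9 218. ] [0.4 5.6]
-70 0.004 [280.4 215.4] [283.4 219.8] [3.  4.4]
-70 0.015 [280.2 213. ] [283.2 217.4] [3.  4.5]
-50 0.004 [279.3 216.2] [284.4 219. ] [5.1 2.8]
-50 0.015 [279.1 213.8] [284.3 216.6] [5.2 2.8]
-30 0.004 [278.5 217.2] [285.2 218. ] [6.7 0.8]
-30 0.015 [278.3 214.8] [285.1 215.6] [6.8 0.8]
-15 0.004 [278.2 218. ] [285.6 217.3] [ 7.4 -0.7]
-15 0.015 [278.  215.6] [285.4 214.9] [ 7.4 -0.7]
0 0.004 [278.1 218.8] [285.6 216.5] [ 7.5 -2.2]
0 0.015 [277.9 216.3] [285.5 214.1] [ 7.6 -2.2]
15 0.004 [278.3 219.4] [285.5 215.9] [ 7.2 -3.6]
15 0.015 [278.1 217. ] [285.3 213.4] [ 7.2 -3.6]
30 0.004 [278.7 220. ] [285.1 215.3] [ 6.3 -4.7]
30 0.015 [278.5 217.6] [284.9 212.8] [ 6.3 -4.7]
50 0.004 [279.6 220.5] [284.2 214.8] [ 4.5 -5.6]
50 0.015 [279.5 218. ] [284.  212.4] [ 4.5 -5.7]
70 0.004 [280.8 220.6] [283.  214.7] [ 2.2 -5.9]
70 0.015 [280.6 218.2] [282.8 212.2] [ 2.2 -6. ]
90 0.004 [282.1 220.4] [281.7 214.9] [-0.4 -5.5]
90 0.015 [281.9 218. ] [281.5 212.4] [-0.4 -5.6]
seen (278.2,216.6) (285,214.6)  diff 6.8,-2.0
[-0.00642791  0.00265072  0.00228929] [-0.01251429 -0.11029936 -2.28090066]
```

The prongs fit zero roll, so the wrench is flat in the grip and the opening reading just runs low for a tip grip. I'll set it down and regrip it deeper for a firmer hold.

```bash
python3 -m inch '[[0,0,-0.15,0],[0,0,-0.3,0],[0,0,-0.3,0],[0,0,-0.3,0],[0,0,-0.3,0],[0,0,-0.3,0],[0,0,-0.3,0],[0,0,-0.3,0]]'; python3 -m inch '[[0,0,0,0],[0,0,0,0],[0,0,0,0],[0,0,0,0],[0,0,-0.2,0],[0,0,-0.4,0],[0,0,-0.5,0],[0,0,-0.5,0]]' 3; python3 -m inch '[[0,0,0,0],[0,0,0,0],[0,0,0,0],[0,0,0,0],[0,0,0,0],[0,0,0,0],[0,0,0,0],[0,0,0,0]]' 0.8 50
```

```text
time: 20.55
ee_pos: [0.4385, 0.0995, 0.0124]
tcp_rot: [180.0, 0.0, 95.5]
wrist_force: [-2.3, -1.0, 5.2]
opening: 0.0077
grasp_force: 60.4
time: 21.55
ee_pos: [0.4384, 0.0995, 0.0076]
tcp_rot: [-180.0, -0.0, 95.5]
wrist_force: [-2.8, -0.1, 3.7]
opening: 0.03
grasp_force: 2.3
time: 22.55
ee_pos: [0.4391, 0.0997, 0.0085]
tcp_rot: [179.9, -0.0, 95.5]
wrist_force: [-3.3, -0.2, 11.3]
opening: 0.0096
grasp_force: 50.7
```

```bash
python3 -m inch '[[0,0,1,0],[0,0,2,0],[0,0,3,0],[0,0,4,0],[0,0,4,0],[0,0,4,0],[0,0,4,0],[0,0,4,0]]'
python3 - <<'E'
from h import *
s=bot.camera("side"); t=bot.camera("top"); g=bot.get_obs(); T=np.array(g["ee_pos"]); print(T,g["opening"],g["wrist_force"],g["torque"])
y=np.array([-.0958,.9954,0]);x=np.array([.9954,.0958,0])
c=T-y*.1+[0,0,-.008]
print("pred jaw",proj(s,c).round(1),proj(t,c).round(1),[d["point"] for d in bot.landmark_of("jaw",s)[:2]],[d["point"] for d in bot.landmark_of("jaw",t)[:2]])
print("flat prongs",proj(s,c-x*.0125-y*.006).round(1),proj(s,c+x*.0125-y*.006).round(1))
p=proj(s,c).astype(int)
hsv=cv2.cvtColor(np.array(s["img"]),cv2.COLOR_RGB2HSV)[p[1]-16:p[1]+12,p[0]-22:p[0]+16]
print(p[0]-22,p[1]-16)
for r in hsv: print("".join("%3d"%(v//3) for v in r[:,1]))
E
```

```text
time: 23.55
ee_pos: [0.4383, 0.0995, 0.0469]
tcp_rot: [-180.0, 0.0, 95.5]
wrist_force: [0.4, 0.2, -2.4]
opening: 0.01
grasp_force: 48.8
[0.43836551 0.09948928 0.04708173] 0.009825907086477789 [ 0.16467905 -0.43004563 -2.0699563 ] [-0.03952556 -0.02029263  0.01516796]
pred jaw [280.5 208.3] [307.8 227.2] [[282.8, 206.7]] [[308.1, 230.1]]
flat prongs [277.3 210.7] [285.  208.5]
258 192
 32 34 33 32 34 34 35 34 35 36 32 34 33 22  5  3 10 27 33 32 33 33 34 32 34 32 32 34 32 32 30 28 27 28 27 29 30 29
 34 36 35 36 34 35 33 35 33 35 35 31 35 31 14  3  5 18 30 33 31 32 32 32 35 35 33 33 32 31 30 28 29 29 30 31 30 27
 36 34 34 35 35 35 34 33 34 36 36 36 33 34 23  7  1  7 24 31 33 32 33 32 34 34 32 32 33 33 31 31 31 29 32 31 29 30
 35 32 36 33 34 35 35 34 35 36 32 35 35 34 29 11  5  3 18 28 30 31 33 34 33 34 33 32 31 31 31 34 33 32 32 31 32 30
 33 35 36 37 35 35 33 33 33 33 32 34 32 30 33 20  7  4  8 25 30 30 32 33 34 30 30 31 29 31 32 33 33 34 33 32 33 29
 35 33 37 36 35 34 34 31 33 32 34 32 30 31 30 31 12  3  3 16 25 31 32 31 33 32 31 31 31 30 30 32 33 32 32 30 30 30
 34 32 36 35 34 33 34 3
[... 1806 characters left out ...]
2 31 33 33
 31 29 30 30 29 28 32 35 33 38 33 34 34 35 35 34 31 30 31 30 33 33 30 30 29 28 26 28 29 32 31 32 33 33 31 30 28 30
 32 30 27 27 29 31 30 29 31 31 31 32 34 33 31 33 35 32 32 33 31 28 29 27 25 23 24 27 28 30 31 30 30 29 28 28 29 31
 33 30 28 27 27 29 31 31 29 28 29 31 34 32 29 34 31 29 27 26 26 27 25 24 23 23 26 27 29 30 33 30 32 29 30 28 29 31
 30 29 29 27 28 29 30 30 30 29 28 30 30 29 26 26 30 23 23 23 25 25 26 26 23 23 29 28 30 32 34 33 33 32 31 31 32 32
 29 27 27 28 25 26 29 31 29 31 29 29 25 25 24 25 25 23 18 21 23 24 27 21 23 26 30 33 29 32 33 34 33 32 32 33 33 34
 26 26 24 22 24 23 20 25 30 29 30 28 25 24 21 20 21 20 17 16 22 22 23 22 23 22 24 33 32 32 32 32 31 31 30 33 34 33
```

The saturation map shows a flat fork, with prong tips at about (278,210) and (285,208.5), matching the prediction. Now I'll pin down the hub axis from several features.

Run:
```python
from h import *
s=bot.camera("side"); t=bot.camera("top")
T=np.array(bot.get_obs()["ee_pos"])
for n,p,z in(("axle tip",(337.2,192.2),.112),("brass",(337.6,204.6),.070),("flange",(336.8,206.6),.058)): print(n,onz(s,p,z).round(4))
y=np.array([-.0958,.9954,0])
for d in(.106,.109,.112): print(d,proj(s,T-y*d+[0,0,-.0045]).round(2))
hsv=cv2.cvtColor(np.array(s["img"]),cv2.COLOR_RGB2HSV); im=np.array(s["img"])
# brass mask
b=cv2.inRange(hsv,(12,120,60),(30,255,255))[195:212,328:350]; q=np.argwhere(b); print("brass",len(q), (q.mean(0)[::-1]+[328,195]) if len(q) else None)
print("S"); 
for r in hsv[188:218,322:354,1]: print("".join("%4d"%v for v in r))
print("V")
for r in hsv[188:218,322:354,2]: print("".join("%4d"%v for v in r))
for _ in range(3):
    c=bot.camera("side"); d=bot.camera("top")
    print([k["point"] for k in bot.landmark_of("cone_flats",c)[:1]],[k["point"] for k in bot.landmark_of("cone_flats",d)[:1]],[k["point"] for k in bot.landmark_of("stop",c)[:1]])
```

```text
axle tip [ 0.6098 -0.0564  0.112 ]
brass [ 0.6097 -0.0662  0.07  ]
flange [ 0.6092 -0.0623  0.058 ]
0.106 [281.12 208.71]
0.109 [281.45 209.35]
0.112 [281.78 209.99]
brass 8 [337.75  204.875]
S
   3  12   5  13   5  13   5   8  10  11   5  18  29  37  45  39  42  46  41  42  44  49  66  72  75  84  88  85  86  87  77  91
   6   6  11   8  10  11  13  10  10  10   8   5  21  37  39  38  38  41  45  39  45  50  63  64  71  72  92  81  90  88  87  76
   9  12  11   5   8   5  10   5  15  11   8  13   5  31  41  37  36  40  48  48  45  48  55  62  66  73  79  88  80  81  83  80
  12   9   6   3   5  10  10  11  10   8  15  16  11  13  11   9  10  17  44  44  42  49  56  53  65  71  71  79  87  80  82  84
  12  12  14  10   8   8  10  10  10  10   8   5   8   6  11  10  11   9  27  45  43  51  51  52  54  74  81  79  80  78  80  71
  11   9  11   8  10   0   8  10   5   8   5   7  11   9  10  12   9  10  11  10  32  48  53  53  58  64  77  88  86  74  60  65
  11  11   5  13  21  10  10   8  10  10  10  10  10   8   8   7   9   9  44  50  39  46  48  52  55  64  74  84  83  73  77  70
   
[... 6288 characters left out ...]
132  96  95  98  96 103 110 115
  99  96 119 128 208 242 241 238 236 215 196 190 175 171 175 177 172 169 155 154 165 169 174 182 143  97  97  98  97  95 104 109
  99 122 136 138 199 240 242 240 240 231 210 196 185 158 146 148 151 149 153 164 170 170 170 173 135  99  97 100  97  97  96 105
 133 136 137 138 175 229 240 239 240 239 230 214 199 183 173 159 151 157 166 171 171 172 172 169 131  96  97  99  99  96  96 106
 139 139 141 139 140 209 236 240 240 240 239 234 229 220 216 211 184 171 174 173 174 172 171 154 116  93  94  98  95  97  97 100
[[337.7, 201.3]] [[323.0, 181.0]] [[318.9, 170.6]]
[[338.3, 203.3]] [[318.5, 184.4]] [[316.4, 172.0]]
[[339.1, 200.2]] [[319.6, 184.7]] [[317.6, 171.4]]
```

```bash
python3 -m inch '[[0,0,5,0],[0,0,9,0],[4,0,9,0],[9,-1,9,0],[13,-2,9,0],[15.8,-2.6,9,0],[15.8,-2.6,6,0],[15.8,-2.6,5.5,0]]'
cat > w.py <<'E'
from h import *
s=bot.camera("side"); g=bot.get_obs(); T=np.array(g["ee_pos"]); print(T.round(4),g["tcp_rot"],g["opening"],g["wrist_force"])
y=np.array([-.0958,.9954,0])
for n,d in(("tip",-.1125),("handle",-.03)): print(n,proj(s,T+y*d+[0,0,-.0045]).round(1))
v=cv2.cvtColor(np.array(s["img"]),cv2.COLOR_RGB2HSV)[172:208,316:350]
print("cols 316.., rows 172..")
for i,r in enumerate(v[:,:,2]): print("%d:"%(172+i),"".join("%4d"%k for k in r))
E
python3 w.py
```

```text
time: 25.6
ee_pos: [0.5954, 0.0733, 0.0998]
tcp_rot: [-179.8, 0.0, 95.5]
wrist_force: [0.2, 0.7, -2.2]
opening: 0.01
grasp_force: 49.7
[0.5955 0.0734 0.1005] [-1.79814683e+02  4.24556719e-03  9.54656114e+01] 0.01006834185532985 [-0.48451417 -0.07117447 -2.84297133]
tip [333.8 192.5]
handle [322.6 176.2]
cols 316.., rows 172..
172:   97 112 110 112 108 100  93 109  95 112 115 115 114 109 104 105 107 110 152 160 159 161 167 170 167 159 150 144 148 152 152 149 146 140
173:  133 129 115 100  99 105  96 107 114 120 118 117 115 108 104 105 110 109 127 154 160 158 161 167 170 164 155 147 141 147 151 149 141 133
174:  151 155 139 123 101  97 100 105 114 116 115 114 115 109 105 102 106 106 109 124 150 156 153 160 165 166 160 150 141 141 148 147 140 135
175:  155 165 147 135 107  90 104 107  97 104 114 117 114 109 105 106 105 106 105 107 120 147 152 157 164 169 165 157 146 141 147 147 140 134
176:  136 135 117 113 108  93  95 105 103 110 113 112 117 110 103 108 107 104 106 106 105 141 152 155 160 168 168 164 154 147 145 148 147 144
177:  111 108 102 102 102 102  94  99 105 106 110 114 115 110 
[... 3639 characters left out ...]
  83  83  84  81  86  84  84  81  86  85 103 142 153 156 154 149 137 123 112 130 145 116 125 147 168 184 185 179 150 111 101 106 107
204:   80  87  80  90  84  86  82  83  83  82  95 136 158 158 154 157 147 140 128 111 124 141 131 131 146 165 181 182 183 177 148 113 102 100
205:   85  85  84  83  81  82  83  84  82  86  98 147 160 159 148 156 141 136 133 123 122 136 136 136 141 153 177 178 181 184 163 123 104 100
206:   84  84  83  83  83  82  84  84  84  82  98 147 158 161 148 158 143 135 139 132 127 131 135 136 158 165 175 178 181 184 167 132 110 108
207:   81  78  82  83  77  82  83  86  78  81  90 146 159 162 154 150 155 141 130 138 132 135 134 148 156 213 201 183 185 213 206 154 112 117
```

```bash
python3 -m inch '[[0.1,0,-0.5,0],[0.1,0,-1,0],[0.1,0,-1.5,0],[0.1,0,-2,0],[0.1,0,-2.4,0],[0.1,0,-2.6,0],[0.1,0,-2.6,0],[0.1,0,-2.6,0]]'
python3 - <<'E'
from h import *
s=bot.camera("side"); t=bot.camera("top"); g=bot.get_obs(); T=np.array(g["ee_pos"]); print(T.round(4),g["wrist_force"],g["torque"])
y=np.array([-.0958,.9954,0])
for n,d in(("tip",-.1125),("jaw",-.1035),("handle",-.03)): print(n,proj(s,T+y*d+[0,0,-.0045]).round(1),proj(t,T+y*d+[0,0,-.0045]).round(1))
for n in("jaw","cone_flats"): print(n,[d["point"] for d in bot.landmark_of(n,s)[:2]],[d["point"] for d in bot.landmark_of(n,t)[:2]])
im=np.array(s["img"]).astype(int); 
lab=cv2.cvtColor(np.array(s["img"]),cv2.COLOR_RGB2LAB)
print("L cols 316.. rows 180")
for i,r in enumerate(lab[180:212,316:350,0]): print("%d:"%(180+i),"".join("%4d"%k for k in r))
E
```

```text
time: 26.65
ee_pos: [0.5976, 0.0736, 0.0764]
tcp_rot: [180.0, -0.0, 95.5]
wrist_force: [-0.7, -0.3, -2.4]
opening: 0.0098
grasp_force: 49.7
[0.5976 0.0736 0.0765] [ 0.32439411 -0.10425788 -2.77388076] [-0.00964355  0.06766502  0.04435897]
tip [334.1 198.2] [316.8 185.6]
jaw [332.8 196.3] [314.5 185.8]
handle [323.  181.8] [295.7 188. ]
jaw [[332.3, 194.2]] []
cone_flats [[338.5, 201.2]] [[320.0, 181.9]]
L cols 316.. rows 180
180:   70  70  74  72  71  98 113 113 103 100 102 103 107 108 111 102 100 104 108 107 112 108 104 102 100 106 125 153 160 161 154 143 135 137
181:   70  67  66  70  70  77 110 113 114 102 104 102 109 109 109 102 100 104 109 109 112 108 103  99  99 106 109 148 160 158 153 142 130 123
182:   68  72  74  73  72  72  89 105 112 110 104 107 104 101 107 111 105  99 102 107 108 105 103 104 103 103 107 121 130 147 150 140 117  97
183:   67  69  66  72  71  72  82  99 110 111 102 104 103 101 111 112 110  99 101 100 101 101 103 102 101 101  99 100 120 122 121 116  99  83
184:   71  66  71  65  73  71  90  96 101 101 101  96 101 104 104 108 106  97  94  95  98  98  97 102  
[... 3172 characters left out ...]
  91  86  89  89  86  84  89  90  87  98 156 169 169 164 162 163 150 136 141 139 139 139 156 151 217 209 191 191 219 214 162 110 116
208:   86  84  93  90  83  89  88  88  89  91  91 142 165 173 171 163 159 159 160 158 149 146 147 207 220 223 212 223 231 236 217 151 108 108
209:   89  89  87  88  88  89  86  87  89  86  87 121 160 173 174 172 166 164 167 164 171 203 207 216 208 214 229 240 241 240 198 122 106 109
210:   87  87  90  89  88  87  84  86  89  91  86 112 144 167 172 174 174 170 171 207 214 220 219 220 221 228 239 242 241 224 165 103 106 110
211:   78  88  88  85  88  90  90  89  88  88  87 137 151 154 163 172 176 176 215 233 236 232 231 232 233 234 242 244 222 177 122 100 103 107
```

The side view puts the left prong tip at about (330.3,198.3), against (330.3,199.3) predicted, so alignment is within about 1 px. Now I slide the jaw on.

```bash
python3 -m inch '[[0,0,-0.35,0],[0.04,-0.4,-0.35,0],[0.08,-0.8,-0.35,0],[0.11,-1.2,-0.35,0],[0.15,-1.6,-0.35,0],[0.17,-1.8,-0.35,0],[0.17,-1.8,-0.35,0],[0.17,-1.8,-0.35,0]]'; python3 -c "
from h import *
g=bot.get_obs();print(g['wrist_force'],g['torque'])"
```

```text
time: 27.95
ee_pos: [0.5992, 0.0556, 0.0728]
tcp_rot: [180.0, -0.0, 95.5]
wrist_force: [0.4, 0.8, -2.7]
opening: 0.0097
grasp_force: 49.7
[ 0.36566774  0.78408831 -2.65913633] [-0.02001045  0.00564377  0.02321927]
```

```bash
python3 -m inch '[[0.02,-0.2,0,0],[0.04,-0.4,0,0],[0.06,-0.6,0,0],[0.07,-0.7,0,0],[0.08,-0.8,0,0],[0.08,-0.8,0,0],[0.08,-0.8,0,0],[0.08,-0.8,0,0]]'; python3 -c "
from h import *
g=bot.get_obs();print(g['wrist_force'],g['torque'])"
```

```text
time: 28.95
ee_pos: [0.6, 0.0476, 0.0728]
tcp_rot: [180.0, 0.0, 95.5]
wrist_force: [0.5, -0.8, -2.3]
opening: 0.01
grasp_force: 49.7
[ 0.52590637 -0.82436347 -2.29915744] [-0.05643439 -0.01096974 -0.04142303]
```

```bash
python3 -m inch '[[0.01,-0.1,0,0],[0.02,-0.2,0,0],[0.03,-0.3,0,0],[0.04,-0.4,0,0],[0.04,-0.4,0,0],[0.04,-0.4,0,0],[0.04,-0.4,0,0],[0.04,-0.4,0,0]]'; python3 -c "
from h import *
g=bot.get_obs();print(g['wrist_force'],g['torque'],np.round(g['ee_pos'],4))"
```

```text
time: 29.95
ee_pos: [0.6004, 0.0438, 0.0728]
tcp_rot: [180.0, -0.0, 95.5]
wrist_force: [-0.7, 5.3, -2.5]
opening: 0.0098
grasp_force: 49.7
[-0.70380521  5.27143013 -2.493164  ] [ 1.01904896  0.02909779 -0.02170684] [0.6004 0.0438 0.0728]
```

Contact came at 5 N, right where the seated position was expected. I lower it onto the collar and rest.

```bash
python3 -m inch '[[0,0.05,-0.1,0],[0,0.05,-0.2,0],[0,0.05,-0.25,0],[0,0.05,-0.25,0],[0,0.05,-0.25,0],[0,0.05,-0.25,0],[0,0.05,-0.25,0],[0,0.05,-0.25,0]]'; python3 -c "
from h import *
g=bot.get_obs();print(g['wrist_force'],g['torque'],np.round(g['ee_pos'],4))"
```

```text
time: 30.95
ee_pos: [0.6005, 0.0439, 0.0703]
tcp_rot: [180.0, 0.0, 95.5]
wrist_force: [-0.5, 1.8, 3.1]
opening: 0.0098
grasp_force: 50.4
[-0.48400916  1.82564631  3.09640492] [ 0.25530216  0.22315413 -0.05006588] [0.6005 0.0439 0.0703]
```

```bash
python3 -m inch '[[0,0,0,0],[0,0,0,0],[0,0,0,0],[0,0,0,0],[0,0,0,0],[0,0,0,0],[0,0,0,0],[0,0,0,0]]' 4; python3 -m inch '[[0,0,1,0],[0,0,3,0],[0,0,6,0],[0,0,9,0],[0,3,11,0],[0,7,11,0],[0,11,11,0],[0,11,11,0]]'
python3 - <<'E'
from h import *
s=bot.camera("side"); t=bot.camera("top"); g=bot.get_obs(); print(np.round(g["ee_pos"],4),g["q"])
y=np.array([-.0958,.9954,0]); H=np.array([.610,-.058,.066])
print("expect jaw/tip/origin",proj(s,H),proj(s,H-y*.009),proj(s,H+y*.107),proj(t,H),proj(t,H+y*.107))
for n in("jaw","cone_flats","wrench","jam_grip"): print(n,[(np.round(d["point"],1).tolist(),round(d["score"],2)) for d in bot.landmark_of(n,s)[:2]],[(np.round(d["point"],1).tolist(),round(d["score"],2)) for d in bot.landmark_of(n,t)[:2]])
im=np.array(s["img"]); r=im[186:204,328:348].astype(int)
print("redness rows 186 cols 328"); 
for i,q in enumerate(r): print(186+i,"".join("%4d"%(k[0]-(k[1]+k[2])//2) for k in q))
g=cv2.cvtColor(im,cv2.COLOR_RGB2GRAY)[150:214,304:350]
print("gray rows 150 cols 304")
for i,q in enumerate(g[::2]): print(150+2*i,"".join("%4d"%k for k in q))
im=np.array(t["img"]); r=im[174:192,314:334].astype(int)
print("top redness rows 174 cols 314"); 
for i,q in enumerate(r): print(174+i,"".join("%4d"%(k[0]-(k[1]+k[2])//2) for k in q))
E
```

```text
time: 31.95
ee_pos: [0.6004, 0.044, 0.0703]
tcp_rot: [180.0, 0.0, 95.5]
wrist_force: [0.0, 0.1, 1.0]
opening: 0.0401
grasp_force: 0.0
time: 32.95
ee_pos: [0.6002, 0.1564, 0.1808]
tcp_rot: [180.0, -0.0, 95.6]
wrist_force: [0.5, -0.4, 0.2]
opening: 0.0399
grasp_force: 0.0
[0.6004 0.1541 0.1807] [ 1.44022376e+01  1.38818903e+01  1.36726905e+01  8.97741847e+01
 -1.40261171e-02  9.88862373e+01]
expect jaw/tip/origin [336.68503191 203.71687464] [337.97952904 205.6385447 ] [322.26336215 182.30802749] [321.84173341 185.21716732] [294.51588182 188.34378263]
jaw [] [([322.5, 185.2], 0.56)]
cone_flats [([338.7, 199.1], 0.77)] [([319.8, 184.2], 0.58)]
wrench [([318.4, 184.8], 0.58), ([358.8, 261.7], 0.38)] []
jam_grip [] [([327.4, 182.0], 0.41)]
redness rows 186 cols 328
186   -3  -1  -2   1  10  14  14  15  14  15  17  19  17  17  20  20  21  25  26  29
187    1  -4  -1   0   5  13  14  13  14  16  15  19  18  17  17  21  21  27  27  27
188    3  -1  -3  -1  -1   4  12  12  13  14  14  15  15  14  15  20  21  24  24  24
189    6   2   1   0  -3  -1   5  12  11  12  13  16  14  13  16  18  20  2
[... 8130 characters left out ...]
   0   1   0   0   5
184    2   4   3   8   5   2   2   1   0   1   0   1  -1   0  -1   0  -1  -1  -1   4
185    4   4   5   8   5   3   1   0   1   1   0   2  -1  -1   0  -1  -1  -1   1   4
186    2   5   4   6   5   4   3   1   0   0   0   1  -1  -1  -2  -2  -1   2  -1   4
187    3   5   3   1   5   6   0   1   2   2  -2   0   0  -1   1   0   0   4   3   2
188    3   3   1   4   3   6   4   3   2   2   1  -2  -1  -2  -3  -2   0   1   0   3
189    2   2   1   1   1   5   4   3   2   2  -1   1  -1  -2  -2  -3   0   0  -1   1
190    3   2   0  -1   0  -1   3   1   3   1  -1  -3  -1  -1  -1  -1   2   0   3   2
191    3   2   3   1   0   2   4   0  -2   1  -1  -1  -1  -2   0   2   3   1   0   0
```

Run:
```python
from h import *
s=bot.camera("side"); t=bot.camera("top")
def cen(c,r0,r1,c0,c1):
    im=np.array(c["img"])[r0:r1,c0:c1].astype(float); w=np.clip(im[:,:,0]-(im[:,:,1]+im[:,:,2])/2-(22 if c is s else 4),0,None)
    yy,xx=np.mgrid[r0:r1,c0:c1]; return (w*xx).sum()/w.sum(),(w*yy).sum()/w.sum()
a=cen(s,193,197,338,343); b=cen(t,179,185,320,327); print(a,b)
print("side dot",onz(s,a,.1005),"top dot",onz(t,b,.1005))
print("axle side",onz(s,(337.5,192.1),.112))
g=cv2.cvtColor(np.array(t["img"]),cv2.COLOR_RGB2GRAY)[174:196,310:334]
print("top gray rows174 cols310")
for i,q in enumerate(g): print(174+i,"".join("%4d"%k for k in q))
```

```text
(np.float64(340.7455621301775), np.float64(194.9171597633136)) (np.float64(323.10526315789474), np.float64(181.2406015037594))
side dot [ 0.62060266 -0.05910017  0.1005    ] top dot [ 0.62150837 -0.06221362  0.1005    ]
axle side [ 0.61075143 -0.05621612  0.112     ]
top gray rows174 cols310
174   71  68  72  71  65  68  71  71  69  64  63  62  62  66  63  66  65  70  81 107 135 134 108  95
175   68  69  70  66  63  67  68  68  71  67  67  64  62  66  66  67  70  71  91 126 159 157 129 100
176   65  65  69  72  68  66  68  66  67  72  74  76  78  75  73  71  72  74  89 129 157 154 125 100
177   69  70  71  69  67  68  69  70  78  86  95 103 108 104 100  98  84  81  87 107 126 126 112  95
178   69  70  72  69  68  69  73  80  95 118 125 136 143 143 141 141 138 120  97  90 102 109 103  92
179   69  72  72  70  71  75  83 105 126 136 147 145 150 153 163 180 184 175 143 106 101 101 101  93
180   69  70  70  68  69  76 101 125 139 143 135 139 139 148 162 190 214 215 187 142 109 101  98  96
181   70  69  71  71  76  93 118 131 130 126 135 141 137 139 158 190 216 220 211 176 131 106  99  92
[... 714 characters left out ...]
74  66  64  64  71  91 108 113 107 101  96  96 106 129 173 200 216 220 211 185 134  97  95  87
190   67  65  65  63  68  78  97 119 124 119 118 116 122 137 177 211 224 215 195 157 117  95  94  88
191   66  59  63  60  66  73  85 104 117 125 126 128 131 147 179 210 214 199 169 132 100  89  90  89
192   64  61  63  58  62  65  77  85 103 114 126 129 131 142 173 197 188 158 127 102  97  91  92  90
193   66  61  62  64  58  63  65  70  82  94 108 113 116 121 148 161 149 121  99  92  92 100 106 111
194   61  64  62  63  63  66  58  59  64  73  78  84  89  92 107 117 112  98  89  93  98 118 141 143
195   63  61  64  65  63  59  60  59  59  65  62  61  66  76  85  95  96  91  92  95 100 128 158 163
```

```bash
python3 -m inch '[[0,-4,0,9],[0.2,-9,0,18],[0.5,-14,0,28],[0.8,-19,0,38],[1,-21.4,0,46.5],[1,-21.4,0,46.5],[1,-21.4,-2,46.5],[1,-21.4,-4,46.5]]' 5; python3 -m inch '[[0,0,-1,0],[0,0,-2,0],[0,0,-3,0],[0,0,-4,0],[0,0,-5,0],[0,0,-5.1,0],[0,0,-5.1,0],[0,0,-5.1,0]]'; python3 -c "
from h import *
g=bot.get_obs();print(g['wrist_force'],g['torque'],np.round(g['ee_pos'],4))"
```

```text
time: 34.55
ee_pos: [0.6105, -0.059, 0.14]
tcp_rot: [180.0, 0.0, 141.8]
wrist_force: [-0.0, -0.1, -0.0]
opening: 0.0499
grasp_force: 0.0
time: 35.55
ee_pos: [0.6106, -0.06, 0.0898]
tcp_rot: [180.0, 0.0, 142.0]
wrist_force: [-0.1, 0.1, 0.5]
opening: 0.0499
grasp_force: 0.0
[-0.11939848  0.05192669  0.52338849] [ 0.04694904  0.00845149 -0.02190449] [ 0.6106 -0.06    0.0898]
```

```bash
python3 -m inch '[[0,0,0,0],[0,0,0,0],[0,0,0,0],[0,0,0,0],[0,0,0,0],[0,0,0,0],[0,0,0,0],[0,0,0,0]]' 2.3 30; python3 -c "
from h import *
g=bot.get_obs();print(g['wrist_force'],g['torque'],np.round(g['ee_pos'],4),g['tcp_rot'])"
```

```text
time: 36.55
ee_pos: [0.6112, -0.0592, 0.0901]
tcp_rot: [179.9, 0.0, 142.0]
wrist_force: [2.1, 5.3, 2.4]
opening: 0.0261
grasp_force: 30.2
[2.07836133 5.27599688 2.3998019 ] [ 0.90489027 -0.52262404 -0.12250012] [ 0.6112 -0.0592  0.0901] [1.79862177e+02 4.97350132e-02 1.42001337e+02]
```

The flats are gripped, with the opening at 26 mm. Now I turn clockwise.

```bash
python3 -m inch '[[0.06,0.1,0,0],[0.06,0.1,0,-8],[0.06,0.1,0,-16],[0.06,0.1,0,-24],[0.06,0.1,0,-32],[0.06,0.1,0,-40],[0.06,0.1,0,-40],[0.06,0.1,0,-40]]' 2.3 60
cat > o.py <<'E'
from h import *
g=bot.get_obs();print(np.round(g['wrist_force'],1),np.round(g['torque'],2),np.round(g['ee_pos'],4),g['tcp_rot'][2],g["q"][5])
E
python3 o.py
```

```text
time: 37.55
ee_pos: [0.6104, -0.0596, 0.0901]
tcp_rot: [-179.9, 0.1, 101.9]
wrist_force: [-5.6, -2.1, 8.6]
opening: 0.0249
grasp_force: 60.1
[-5.6 -2.1  8.6] [-0.34  1.19  0.02] [ 0.6104 -0.0596  0.0901] 101.93510224932591 72.52128837061096
```

```bash
python3 -m inch '[[0,0,0,-5],[0,0,0,-10],[0,0,0,-15],[0,0,0,-20],[0,0,0,-25],[0,0,0,-30],[0,0,0,-35],[0,0,0,-40]]'; python3 o.py
```

```text
time: 38.55
ee_pos: [0.6092, -0.0594, 0.0901]
tcp_rot: [-179.9, 0.1, 61.8]
wrist_force: [-10.8, -0.4, 11.9]
opening: 0.025
grasp_force: 59.1
[-10.8  -0.4  11.9] [-0.06  2.56  0.2 ] [ 0.6092 -0.0594  0.0901] 61.794399947760944 112.66772086008037
```

```bash
python3 -m inch '[[0,0,0,-1],[0,0,0,-2],[0,0,0,-3],[0,0,0,-4],[0,0,0,-5],[0,0,0,-6],[0,0,0,-7],[0,0,0,-8]]'; python3 o.py
```

```text
time: 39.55
ee_pos: [0.6091, -0.0593, 0.0901]
tcp_rot: [-179.9, 0.1, 53.9]
wrist_force: [-12.3, -0.1, 12.1]
opening: 0.0253
grasp_force: 59.2
[-12.3  -0.1  12.1] [-0.02  2.67  0.24] [ 0.6091 -0.0593  0.0901] 53.93111800949501 120.53760183187646
```

```bash
python3 -m inch '[[-0.1,0,0,-1],[-0.15,0,0,-2],[-0.15,0,0,-3],[-0.15,0,0,-4],[-0.15,0,0,-5],[-0.15,0,0,-6],[-0.15,0,0,-7],[-0.15,0,0,-7]]'; python3 o.py
```

```text
time: 40.55
ee_pos: [0.6087, -0.0591, 0.0901]
tcp_rot: [-180.0, 0.1, 47.0]
wrist_force: [-6.6, -0.3, 9.3]
opening: 0.0249
grasp_force: 59.3
[-6.6 -0.3  9.3] [0.11 1.37 0.17] [ 0.6087 -0.0591  0.0901] 46.956250083687834 127.50733232465547
```

```bash
python3 -m inch '[[0,0,0,-0.5],[0,0,0,-1],[0,0,0,-1.5],[0,0,0,-2],[0,0,0,-2.5],[0,0,0,-3],[0,0,0,-3.5],[0,0,0,-4]]'; python3 o.py
```

```text
time: 41.55
ee_pos: [0.6086, -0.059, 0.0901]
tcp_rot: [-180.0, 0.1, 43.0]
wrist_force: [-6.0, 0.8, 8.3]
opening: 0.0254
grasp_force: 58.9
[-6.   0.8  8.3] [0.26 1.39 0.2 ] [ 0.6086 -0.059   0.0901] 42.96319533688032 131.50628491740787
```

```bash
python3 -m inch '[[0,0,0,-0.5],[0,0,0,-1],[0,0,0,-1.5],[0,0,0,-2],[0,0,0,-2.5],[0,0,0,-3],[0,0,0,-3.5],[0,0,0,-4]]'; python3 o.py
```

```text
time: 42.55
ee_pos: [0.6085, -0.059, 0.0901]
tcp_rot: [-180.0, 0.1, 39.0]
wrist_force: [-7.0, 1.1, 9.2]
opening: 0.0249
grasp_force: 58.4
[-7.   1.1  9.2] [0.24 1.54 0.37] [ 0.6085 -0.059   0.0901] 38.97672065513223 135.4941707060661
```

```bash
python3 -m inch '[[0,0,0,-0.5],[0,0,0,-1],[0,0,0,-1.5],[0,0,0,-2],[0,0,0,-2],[0,0,0,-2.5],[0,0,0,-3],[0,0,0,-3]]'; python3 o.py
```

```text
time: 43.55
ee_pos: [0.6085, -0.0589, 0.0901]
tcp_rot: [-180.0, 0.1, 36.0]
wrist_force: [-6.8, 0.8, 8.9]
opening: 0.0249
grasp_force: 58.5
[-6.8  0.8  8.9] [0.34 1.59 0.48] [ 0.6085 -0.0589  0.0901] 36.002164547997566 138.4733915745513
```

Torque has risen from 0.2 to 0.48 N m, so the jam nut is hard up. I release it and retreat, then check.

```bash
python3 -m inch '[[0,0,0,0],[0,0,0,0],[0,0,0,0],[0,0,0,0],[0,0,0,0],[0,0,0,0],[0,0,0,0],[0,0,0,0]]' 5; python3 -m inch '[[0,0,1,0],[0,0,3,0],[0,0,6,0],[0,0,10,0],[0,4,12,0],[0,9,12,0],[0,14,12,0],[0,19,12,0]]'
python3 - <<'E'
from h import *
s=bot.camera("side"); t=bot.camera("top")
y=np.array([-.0958,.9954,0]); x=np.array([.9954,.0958,0]); H=np.array([.610,-.058,.066])
for c,n in((s,"side"),(t,"top")):
    r=((190,202,330,346) if n=="side" else (176,190,316,332))
    im=np.array(c["img"])[r[0]:r[1],r[2]:r[3]].astype(float); w=np.clip(im[:,:,0]-(im[:,:,1]+im[:,:,2])/2-(5 if n=="top" else 8),0,None)
    w[:, -5:]=0 if n=="side" else w[:,-5:]
    yy,xx=np.mgrid[r[0]:r[1],r[2]:r[3]]; p=((w*xx).sum()/w.sum(),(w*yy).sum()/w.sum()); print(n,"dot",p,w.max(),onz(c,p,.1005).round(4))
    for m in("jaw","wrench","cone_flats","jam_grip"): print(m,[(np.round(d["point"],1).tolist(),round(d["score"],2)) for d in bot.landmark_of(m,c)[:2]])
g=cv2.cvtColor(np.array(s["img"]),cv2.COLOR_RGB2GRAY)[166:210,304:346]
print("gray rows 166 cols 304")
for i,q in enumerate(g[::2]): print(166+2*i,"".join("%4d"%k for k in q))
E
```

```text
time: 44.55
ee_pos: [0.6095, -0.059, 0.0893]
tcp_rot: [180.0, -0.0, 36.0]
wrist_force: [0.0, -0.1, -0.3]
opening: 0.0499
grasp_force: 0.0
time: 45.55
ee_pos: [0.6094, 0.1325, 0.2103]
tcp_rot: [180.0, -0.1, 36.0]
wrist_force: [-0.0, 0.6, -0.9]
opening: 0.0502
grasp_force: 0.0
side dot (np.float64(337.3738532110092), np.float64(195.92889908256882)) 69.0 [ 0.6095 -0.0603  0.1005]
jaw [([336.8, 204.8], 0.73)]
wrench [([321.3, 182.8], 0.63)]
cone_flats [([321.6, 182.1], 0.74), ([320.3, 171.8], 0.37)]
jam_grip [([337.1, 195.2], 0.59)]
top dot (np.float64(324.5337837837838), np.float64(184.78378378378378)) 29.0 [ 0.6078 -0.0674  0.1005]
jaw [([322.8, 185.9], 0.72)]
wrench []
cone_flats [([319.5, 184.9], 0.55), ([323.2, 186.1], 0.39)]
jam_grip [([326.3, 185.4], 0.54)]
gray rows 166 cols 304
166   80  83  80  84  83  92  99 122 133 136 114  81  56  56  76  84  92  88  88 102 107 101 100  96  92  91 123 131 132 144 148 154 155 151 138 132 129 133 132 129 131 136
168   84  84  85  82  83  84  81  86 107 128 127  99  61  52  51  68  83  90  84  87  92  99 101  94  89  88  86  91 123 130 138 148 
[... 2799 characters left out ...]
  97  99
202  105  85  82  84  83  71  76  88  85  83  81  82  81  84  90  97  95  95  88  80  86  86  88  87 119 144 130 107 105 104 136 146 146 144 146 131 123 123 163 174 160 118
204  123  96  81  79  75  83  74  72  80  83  81  82  81  80  82  91  95  94  96  96  86  83  94 141 156 160 150 123 100 113 116 120 124 126 124 122 114 113 166 184 186 177
206  132 135 125  96  80  89  91  88  73  80  79  84  83  84  78  81  84  84  89  84  83  84 101 147 161 164 149 158 138 117 121 123 126 125 120 124 167 158 174 180 182 185
208  136 136 138 127 119  96  85  89  89  71  76  82  85  81  83  80  79  79  82  82  81  80  87 132 158 164 161 155 197 210 202 203 193 184 183 208 216 213 205 230 231 225
```

```bash
python3 -c "
from workcell import bot
print(bot.job_done())"
```

```text
the job is handed in; nothing more can be done
None
```

I've handed the job in, and the judging returned no verdict. The jam nut came up hard at about 0.48 N m after roughly 106° clockwise, and the jaw still sits on the cone nut flats with the wrench let go; I couldn't read the cone nut's angle directly, and I didn't re-check the bystanders.

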